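# Press the steel bar home in the V-blocks

### The job

Pick up the round steel bar (leave the brass one where it lies) and seat it lengthways in the pair of V-blocks, about centred so that it sticks out a little at both ends and rests on both sloping flanks of both blocks, ready for marking out. Then hold it there: keep pressing it firmly straight down into the Vs with the gripper, as with a firm thumb but without ramming it, and finish while you are still holding it pressed, without letting go or backing off. Do not disturb the brass bar, the oil can or the pipe coupling.

Things in the scene. Friction and masses are not known exactly. Their poses are not given: they have to be found in the camera images.
- steel_bar_center (a point): Centre of the loose round steel bar (plain grey metal, black bore marks in its ends): 26 mm diameter, 110 mm long, 0.25 to 0.36 kg. It starts lying on the bench, so this point starts 13 mm above it. The x axis runs along the bar.
- steel_bar: The steel bar itself; the origin lies on its surface, in mid-length (under the centre at the start); x along the bar. It can roll.
- brass_bar_center (a point): Centre of a yellow brass bar of the same shape and size, lying on the bench; x axis along it. Not to be moved. The two bars may lie in each other's places.
- v_blocks: Fixed pair of grey V-blocks on a steel plate (104 x 72 x 10 mm). Origin under its centre, z up. The Vs run along its x axis: two equal blocks, each 22 mm long in x and 60 mm wide in y, their centres at x = -35 and +35 mm, with a free gap of 48 mm between them, open down to the plate (top at 10 mm), in which gripper fingers fit on both sides of the bar. Tops of the blocks 56 mm above the bench; each V is 90 degrees, 40 mm wide at its mouth.
- seat (a point): Where the bar's centre lies when it is seated: on the V-blocks' mid-plane, 55 mm above the bench, half-way between the two blocks; x axis along the Vs. Rigid. It stands between the yellow toolbox (180 mm high, to the right) and the pipe threading machine (240 mm high, to the left), each about 100 mm from its middle: come down from above.
- left_flank: The sloping V faces on the +y side of both blocks (fixed; same origin and axes as v_blocks). The bar's own weight puts only about 2 N on each side's flanks; pressing down with about 10 to 20 N puts 9 to 16 N on each.
- right_flank: The sloping V faces on the -y side of both blocks (fixed; same origin and axes as v_blocks).
- oil_can: Green oil can, 66 mm wide, 172 mm tall, standing loose; origin under its centre. Bystander.
- coupling: Rust-brown pipe coupling, 44 mm wide, 38 mm tall, standing loose; origin under its centre. Bystander.

How it is judged:
By the outcome, as a careful person would: the job done as asked, in the order asked, and still so for the second after the job is handed in, while the arm keeps its last pose, push and grip.
It also fails if it takes over 35 s, if anything falls off the work surface, if the arm or the gripper's body presses on something with over 40 N, if the wrist force passes 120 N, or if a joint passes its speed limit or range.

### The arm

A 6-joint arm with a two-finger parallel gripper is mounted at the origin on the work surface; the furniture and walls round the work are solid. World frame = base frame: x ahead of the robot, y to its left, z up, the work surface at z = 0. Lengths are in m, angles in rad, forces in N, time in s.
With the tool pointing down it reaches from about 0.375 to 0.825 m from the base axis. Payload 5.5 kg.
Tool frame: the origin (TCP) lies where the fingers leave the gripper's body, on its centre line; the fingertips stand 73 mm ahead of it and the grasp point (between the pads) lies 54 mm ahead of it (bot.tips_ahead is the distance from the TCP to the fingertips, in m); z points along the fingers, y is the line along which they close (so a half turn about z gives the same grasp; the last joint's range is limited). The gripper opens to 85 mm and grips with 20 to 120 N. Pads are 22 mm wide; open, the fingers measure 114 mm over their backs; the gripper's body (76 mm by 85 mm) begins 54 mm behind the grasp point. The pads swing forward as they close: fully open they stand 13 mm farther back than shut.
Start: joints at [1.294, 0.314, -0.047, 1.21, 0, 1.571], TCP at [0.164, 0.577, 0.304] pointing down, gripper open.
Joint ranges: [-2.67, 2.67], [-0.69, 1.73], [-1.03, 1.25], [-2.08, 2.16], [-1.42, 1.45], [-3.14, 3.14]. Speed limits (rad/s): [2.39, 2.39, 3.01, 3.14, 3.14, 3.14].

### API

Orientations are given as a rotation vector (axis times angle).
In Python, from workcell import bot, eyes gives the robot as it stands.
- The arm moves only by the tool move_arm, never from a script. Its argument "motion" is a list of rows, each an object with "jaw": the opening, from 0 (shut) to 1 (fully open); "offset": the shift along the world's x, y, z in m, a list of three; "roll": the turn about the world's z in rad. A call has 1 to 8 rows; each row shifts and turns the commanded pose from where the row before left it; what a row does not reach is not made up. A row lasts 1/10 s, in which the tool goes at most 50 mm and 8.59 degrees, less where a joint would pass 70% of its speed; a pose out of reach is approached as far as the arm can. A call is refused whole if a number of a shift passes 0.05 or a number of a turn 0.15, either way. A call with a gripper value outside its range is refused whole. The fingers move at their own pace and stop on an object; "force" is the grip in N (left out, the last holds). Time passes only in rows, so rows that do not move let the fingers close. It gives the time, the measured TCP pose, the force, the opening and the grip force at its end, in the units of the state.
- bot.get_obs(): the state, without advancing time (a new reading comes with each control period).
- eyes.camera(name): name is "scene" or "top"; returns a dict with "image" (384x512x3 uint8, blue, green, red), "vertical_fov" (degrees; the focal length in pixels is half the picture's height over the tangent of half this angle, whatever the lens; pixels are square), "cx", "cy" (the principal point, pixels), "eye" and "orientation" of the camera in the world. Camera axes: x right, y down, z forward; pixel columns grow to the right and rows downward; lengths in m; the calibration is good to about 2 mm. A picture is of the moment at which its call begins. There is no depth.
- bot.close_job(): hands the job in; it is judged then, once.
Trained networks look in a picture, given as the dict that the camera call returned (one of the last four; its "shot" number tells which), for a name from the list of things; names that differ only in an ending like _2 or _b are one class to them, and where a whole thing is asked for, a point or a joint stands for the part that bears it (a point fixed in the world has none). Each returns a list of dicts, best first, with "p" (0 to 1); they miss things now and then, are a little off and sometimes report something else, mostly with a low value. They report only what shows in the picture. A call takes as long as a camera call.
- eyes.silhouettes(picture, target): "region" (384x512 bool, what is visible of it) and "pixel" ([column, row] in pixels, amid what is visible of it).
- eyes.landmark_of(picture, target): "pixel" ([column, row] in pixels: a listed point, or the origin of a listed thing).
The state is a dict: "t": time; "qpos": joint angles; "qvel": joint speeds; "tau": joint torques, N m; "ee_pos": TCP position; "tool_rot": TCP orientation; "contact_force": force on the tool from outside, world axes, zero at the start; "moment": the same for the moment, N m; "opening": opening from 0.0 (shut) to 1.0 (fully open); "gripper_force": force on a finger pad.
Only numpy, scipy, OpenCV 4.12 (cv2) and the standard library are available. Lean on these libraries where they do the work, as an engineer would, in place of code of your own. Each camera call takes 0.05 s, during which the arm holds its last target. There are 200 camera calls.

## Working session

There is one attempt and no reset: what is moved stays moved. The work goes in short steps, Python scripts to look and compute and a tool call to move; the robot and the scene stay as the last step left them, time stands still between calls to the robot, and variables do not carry over. Pictures are saved under pics/ and viewed, at most 10 in all, crops included, and the job is handed in when it is done.

Besides the shell and the picture viewer there is one more tool, called after "Call:" by a JSON object that holds its "name" and its "arguments". move_arm: Moves the arm, as the interface text tells. Its arguments: {"type":"object","properties":{"motion":{"type":"array","items":{"type":"object","properties":{"jaw":{"type":"number"},"offset":{"type":"array","items":{"type":"number"}},"roll":{"type":"number"}}}},"force":{"type":"number"}},"required":["motion"]}

```bash
mkdir -p pics; ls; cat > h.py <<'E'
import numpy as np, cv2
from scipy.spatial.transform import Rotation as R
from workcell import bot, eyes
def ray(c,px):
    f=c["image"].shape[0]/2/np.tan(np.radians(c["vertical_fov"])/2)
    o=np.array(c["orientation"],float)
    M=R.from_rotvec(o).as_matrix() if o.size==3 else o.reshape(3,3)
    return np.array(c["eye"]), M@np.array([(px[0]-c["cx"])/f,(px[1]-c["cy"])/f,1])
def onz(c,px,z):
    e,d=ray(c,px); return e+d*(z-e[2])/d[2]
def proj(c,p):
    f=c["image"].shape[0]/2/np.tan(np.radians(c["vertical_fov"])/2)
    M=R.from_rotvec(np.array(c["orientation"],float)).as_matrix()
    q=M.T@(np.array(p)-c["eye"]); return q[:2]/q[2]*f+[c["cx"],c["cy"]]
def tri(c1,p1,c2,p2):
    e1,d1=ray(c1,p1);e2,d2=ray(c2,p2)
    s=np.linalg.lstsq(np.c_[d1,-d2],e2-e1,rcond=None)[0]
    a,b=e1+d1*s[0],e2+d2*s[1]; return (a+b)/2,np.linalg.norm(a-b)
E
python3 - <<'E'
from h import *
Z=dict(steel_bar_center=.013,brass_bar_center=.013,seat=.055,v_blocks=0,oil_can=0,coupling=0)
C={n:eyes.camera(n) for n in("scene","top")}
P={}
for n,c in C.items():
    cv2.imwrite(f"pics/{n}0.png",c["image"]); print(n,c["eye"],c["orientation"],c["vertical_fov"])
    for k,z in Z.items():
        for r in eyes.landmark_of(c,k)[:2]:
            P.setdefault((n,k),r["pixel"]); print(n,k,round(r["p"],2),np.round(r["pixel"],1),np.round(onz(c,r["pixel"],z),3))
    for k in("steel_bar","brass_bar_center","v_blocks"):
        for r in eyes.silhouettes(c,k)[:1]:
            m=r["region"].astype(np.uint8); print(k,round(r["p"],2),m.sum(),np.round(r["pixel"]))
            ys,xs=np.nonzero(m); z=Z.get(k,.013) if k!="v_blocks" else .03
            W=np.array([onz(c,(x,y),z)[:2] for x,y in zip(xs,ys)])
            v=np.linalg.svd(W-W.mean(0),full_matrices=False)[2][0]; print("  mean",W.mean(0).round(3),"axis deg",np.degrees(np.arctan2(v[1],v[0])).round(1),"len",np.ptp((W-W.mean(0))@v).round(3))
for k in Z:
    if("scene",k)in P and("top",k)in P: print("tri",k,*[np.round(a,4) for a in tri(C["scene"],P["scene",k],C["top"],P["top",k])])
print(bot.get_obs())
E
```

```text
pics
scene [ 0.03131804 -0.10921     0.65398058] [-2.16735519  0.9053862  -0.36862224] 56.55783348798548
scene steel_bar_center 0.69 [274.9 261. ] [0.393 0.205 0.013]
scene brass_bar_center 0.56 [238.  224.2] [0.411 0.343 0.013]
scene seat 0.9 [311.3 191.6] [0.588 0.263 0.055]
scene v_blocks 0.71 [311.3 204.2] [0.601 0.266 0.   ]
scene oil_can 0.73 [180.3 252.6] [ 0.265  0.383 -0.   ]
scene coupling 0.56 [206.8 195.9] [0.431 0.488 0.   ]
steel_bar 0.63 520 [276. 261.]
  mean [0.393 0.206] axis deg -153.1 len 0.124
brass_bar_center 0.69 374 [236. 226.]
  mean [0.409 0.34 ] axis deg -146.9 len 0.127
v_blocks 0.72 565 [299. 201.]
  mean [0.558 0.273] axis deg -130.9 len 0.124
top [0.36419477 0.33242172 0.90499316] [-2.16071388  2.17977233 -0.08461831] 44.65701749821174
top steel_bar_center 0.71 [326.  217.6] [0.392 0.208 0.013]
top brass_bar_center 0.87 [258.1 208.1] [0.411 0.337 0.013]
top seat 0.88 [296.7 109.9] [0.59  0.264 0.055]
top v_blocks 0.62 [294.1 115.7] [0.593 0.265 0.   ]
top oil_can 0.83 [235.1 279.8] [0.275 0.383 0.   ]
steel_bar 0.68 734 [328. 217.]
  mean [0.394 0.206] 
[... 382 characters left out ...]
n [ 0.2707  0.3852 -0.0061] 0.0082
{'t': 1.0, 'qpos': array([ 1.29402101e+00,  3.13479694e-01, -4.70922311e-02,  1.21020111e+00,
        3.99805090e-05,  1.57077777e+00]), 'qvel': array([-0.00092296, -0.00179387, -0.00072412,  0.00021925, -0.00014279,
       -0.00094656]), 'tau': array([-3.05749825e-03, -5.39476204e+01,  3.40052962e+01,  1.59331958e-03,
       -2.09708819e-04, -4.77286775e-06]), 'ee_pos': array([0.1639428 , 0.57716661, 0.30391509]), 'tool_rot': array([-4.33337404e-01, -3.11152607e+00, -4.49020670e-05]), 'contact_force': array([-0.45880771,  0.30168473, -0.48171198]), 'moment': array([-0.0074378 ,  0.02718186,  0.00633573]), 'gripper_force': 0.0, 'opening': 1.002896667118939}
```

View pics/scene0.png

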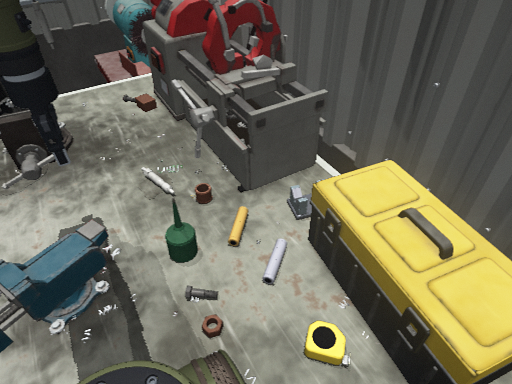

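View pics/top0.png

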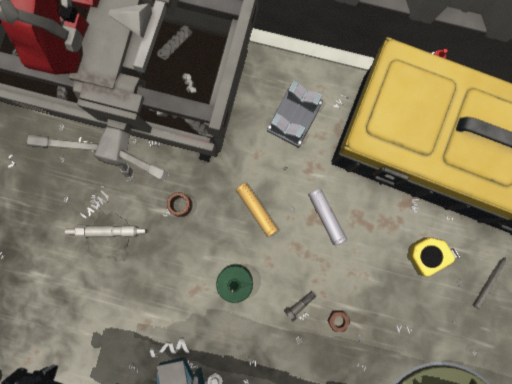

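The scene view shows the steel bar at (275,261), the brass bar at (238,225), the V-blocks at (300,203) and the green oil can at (181,243). In the top view the steel bar is at (327,217), its axis about +26°. The V-blocks are at (296,113) and the V runs from (290,128) to (309,97), about -28°. Both views agree with the network positions, so I'll move above the bar.

Call:
{"name": "move_arm", "arguments": {"motion": [{"offset": [0.028, -0.046, 0], "roll": 0.092, "jaw": 1}, {"offset": [0.028, -0.046, 0], "roll": 0.092, "jaw": 1}, {"offset": [0.028, -0.046, 0], "roll": 0.092, "jaw": 1}, {"offset": [0.028, -0.046, 0], "roll": 0.092, "jaw": 1}, {"offset": [0.028, -0.046, 0], "roll": 0.092, "jaw": 1}, {"offset": [0.028, -0.046, 0], "roll": 0.092, "jaw": 1}, {"offset": [0.028, -0.046, 0], "roll": 0.092, "jaw": 1}, {"offset": [0.028, -0.046, 0], "roll": 0.092, "jaw": 1}]}}

```text
t: 1.8
ee_pos: [0.3726, 0.2337, 0.3043]
tool_rot: [-0.721, 3.057, 0.0]
contact_force: [0.3, -0.0, 0.6]
opening: 0.999
gripper_force: 0.0
```

Call:
{"name": "move_arm", "arguments": {"motion": [{"offset": [0.005, -0.002, -0.03], "roll": 0}, {"offset": [0, 0, -0.04], "roll": 0}, {"offset": [0, 0, -0.03]}, {"offset": [0, 0, 0]}, {"offset": [0, 0, 0]}]}}

```text
validation failed for argument at $.mo...
```

```bash
cat > st.py <<'E'
from h import *
o=bot.get_obs(); T=R.from_rotvec(o["tool_rot"]).as_matrix()
print("t",round(o["t"],2),"ee",o["ee_pos"].round(4),"yaw_y",np.degrees(np.arctan2(T[1,1],T[0,1])).round(2),"z",T[:,2].round(3),"q",o["qpos"].round(2),"F",o["contact_force"].round(1),"M",o["moment"].round(2),"open",round(o["opening"],3),"tips",bot.tips_ahead)
E
python3 - <<'E'
from st import *
C={n:eyes.camera(n) for n in("scene","top")}
for n,c in C.items():
    cv2.imwrite(f"pics/{n}1.png",c["image"])
    for k,z in (("steel_bar",.013),("v_blocks",.05)):
        for r in eyes.silhouettes(c,k)[:1]:
            ct=max(cv2.findContours(r["region"].astype(np.uint8),0,1)[0],key=cv2.contourArea)
            W=np.array([onz(c,p[0],z)[:2] for p in ct],np.float32)
            q=cv2.minAreaRect(W*1000); print(n,k,round(r["p"],2),"rect",np.round(q[0],1),np.round(q[1],1),round(q[2],1))
    r=eyes.landmark_of(c,"steel_bar_center")[:1]
    if r: print(n,r[0]["p"],onz(c,r[0]["pixel"],.013).round(4))
c=C["top"]["image"]; cv2.imwrite("pics/vcrop.png",cv2.resize(c[70:260,240:370],None,fx=4,fy=3.1*4/3.1*0.78,interpolation=cv2.INTER_CUBIC))
E
```

```text
t 1.8 ee [0.3726 0.2337 0.3043] yaw_y 116.55 z [ 0.001  0.001 -1.   ] q [ 0.56  0.01 -0.41  1.15 -0.    0.1 ] F [ 0.3 -0.   0.6] M [ 0.02 -0.07 -0.04] open 0.999 tips 0.0726
scene steel_bar 0.76 rect [396.3 206.3] [124.7  28.3] 26.5
scene v_blocks 0.66 rect [544.3 265.6] [119.9  58.4] 38.4
scene 0.8 [0.3909 0.2043 0.013 ]
top steel_bar 0.72 rect [423.6 220.6] [46.1 24.9] 25.5
top v_blocks 0.9 rect [585.2 265.7] [ 68.7 108.4] 62.1
top 0.74 [0.3926 0.2051 0.013 ]
```

View pics/vcrop.png

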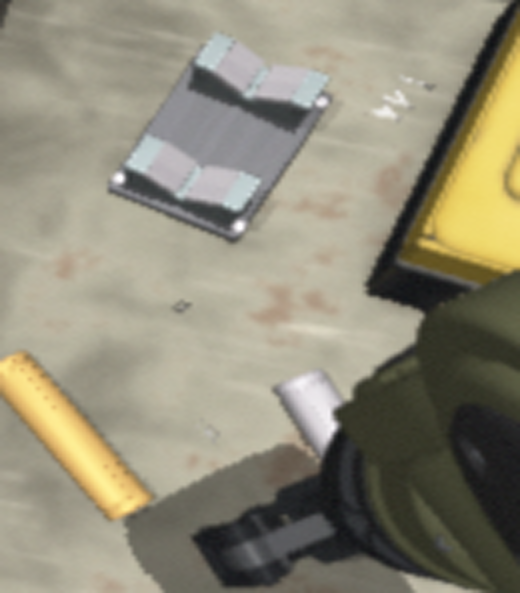

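The crop shows the V-blocks with the V valley running from lower-left (190,195) to upper-right (250,95), an axis of about -28° as measured. The gripper is beside the steel bar and the brass bar is clear. The last move was refused because fields were missing, so I'm resending it complete.

Call:
{"name": "move_arm", "arguments": {"motion": [{"offset": [0.01, -0.014, -0.03], "roll": 0, "jaw": 1}, {"offset": [0.01, -0.014, -0.04], "roll": 0, "jaw": 1}, {"offset": [0, 0, -0.03], "roll": 0, "jaw": 1}, {"offset": [0, 0, 0], "roll": 0, "jaw": 1}, {"offset": [0, 0, 0], "roll": 0, "jaw": 1}]}}

```text
t: 2.7
ee_pos: [0.3913, 0.2084, 0.2042]
tool_rot: [0.718, -3.057, 0.0]
contact_force: [-0.1, -0.3, -0.1]
opening: 0.999
gripper_force: 0.0
```

```bash
python3 st.py
```

```text
t 2.7 ee [0.3913 0.2084 0.2042] yaw_y 116.42 z [-0.001 -0.    -1.   ] q [ 0.49  0.09 -0.56  0.92  0.    0.03] F [-0.1 -0.3 -0.1] M [-0.01 -0.04 -0.04] open 0.999 tips 0.0726
```

Call:
{"name": "move_arm", "arguments": {"motion": [{"offset": [0.001, -0.002, -0.035], "roll": 0, "jaw": 1}, {"offset": [0, 0, -0.035], "roll": 0, "jaw": 1}, {"offset": [0, 0, -0.035], "roll": 0, "jaw": 1}, {"offset": [0, 0, -0.015], "roll": 0, "jaw": 1}, {"offset": [0, 0, -0.007], "roll": 0, "jaw": 1}, {"offset": [0, 0, 0], "roll": 0, "jaw": 1}, {"offset": [0, 0, 0], "roll": 0, "jaw": 1}]}}

```text
t: 3.4
ee_pos: [0.3942, 0.2065, 0.0784]
tool_rot: [-0.715, 3.056, 0.001]
contact_force: [0.7, 0.1, -0.1]
opening: 0.999
gripper_force: 0.0
```

```bash
python3 - <<'E'
from st import *
c=eyes.camera("scene"); cv2.imwrite("pics/s2.png",cv2.resize(c["image"][150:350,150:400],None,fx=3,fy=3))
E
```

```text
t 3.4 ee [0.3942 0.2065 0.0784] yaw_y 116.35 z [ 0.002  0.001 -1.   ] q [ 0.48  0.25 -0.71  0.6   0.    0.02] F [ 0.7  0.1 -0.1] M [0.01 0.01 0.03] open 0.999 tips 0.0726
```

View pics/s2.png

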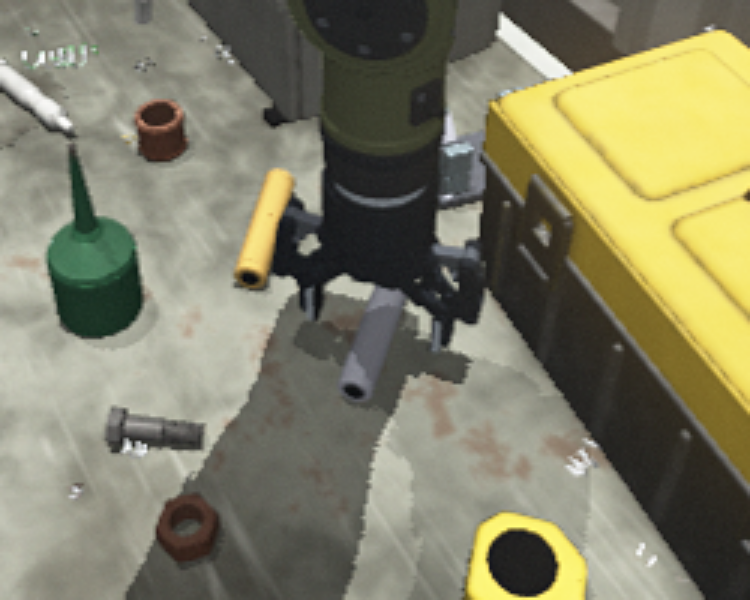

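The crop shows the steel bar (370,345) between the open fingers (310,300 and 440,330), with the brass bar clear at (265,228). I'll close the gripper.

Call:
{"name": "move_arm", "arguments": {"motion": [{"offset": [0, 0, -0.001], "roll": 0, "jaw": 0.4}, {"offset": [0, 0, 0], "roll": 0, "jaw": 0.2}, {"offset": [0, 0, 0], "roll": 0, "jaw": 0.1}, {"offset": [0, 0, 0], "roll": 0, "jaw": 0}, {"offset": [0, 0, 0], "roll": 0, "jaw": 0}, {"offset": [0, 0, 0], "roll": 0, "jaw": 0}, {"offset": [0, 0, 0], "roll": 0, "jaw": 0}, {"offset": [0, 0, 0], "roll": 0, "jaw": 0}], "force": 80}}

```text
t: 4.25
ee_pos: [0.3931, 0.2055, 0.0764]
tool_rot: [-0.715, 3.059, 0.0]
contact_force: [-1.6, -1.0, 7.0]
opening: 0.275
gripper_force: 78.1
```

```bash
python3 st.py
```

```text
t 4.25 ee [0.3931 0.2055 0.0764] yaw_y 116.31 z [ 0.  0. -1.] q [ 0.48  0.25 -0.71  0.6   0.    0.02] F [-1.6 -1.   7. ] M [-0.17  0.35 -0.01] open 0.275 tips 0.0726
```

Call:
{"name": "move_arm", "arguments": {"motion": [{"offset": [0, 0, 0.015], "roll": 0, "jaw": 0}, {"offset": [0, 0, 0.03], "roll": 0, "jaw": 0}, {"offset": [0, 0, 0.045], "roll": 0, "jaw": 0}, {"offset": [0, 0, 0.045], "roll": 0, "jaw": 0}, {"offset": [0, 0, 0.045], "roll": 0, "jaw": 0}, {"offset": [0, 0, 0.045], "roll": 0, "jaw": 0}, {"offset": [0, 0, 0.015], "roll": 0, "jaw": 0}, {"offset": [0, 0, 0], "roll": 0, "jaw": 0}]}}

```text
t: 5.05
ee_pos: [0.394, 0.206, 0.3182]
tool_rot: [-0.714, 3.055, 0.002]
contact_force: [0.2, 0.2, -3.5]
opening: 0.27
gripper_force: 79.2
```

Call:
{"name": "move_arm", "arguments": {"motion": [{"offset": [0.015, 0.005, 0], "roll": -0.08, "jaw": 0}, {"offset": [0.03, 0.009, 0], "roll": -0.14, "jaw": 0}, {"offset": [0.03, 0.009, 0], "roll": -0.14, "jaw": 0}, {"offset": [0.03, 0.009, 0], "roll": -0.14, "jaw": 0}, {"offset": [0.03, 0.009, 0], "roll": -0.14, "jaw": 0}, {"offset": [0.03, 0.009, 0], "roll": -0.14, "jaw": 0}, {"offset": [0.02, 0.006, 0], "roll": -0.1, "jaw": 0}, {"offset": [0.01, 0.003, 0], "roll": -0.06, "jaw": 0}]}}

```text
t: 5.85
ee_pos: [0.5888, 0.2645, 0.3121]
tool_rot: [-0.753, -3.047, 0.004]
contact_force: [-0.3, -0.8, -3.4]
opening: 0.271
gripper_force: 79.3
```

```bash
python3 - <<'E'
from st import *
C={n:eyes.camera(n) for n in("scene","top")}
for n,c in C.items():
    for k in ("steel_bar_center","seat"):
        for r in eyes.landmark_of(c,k)[:1]: print(n,k,r["p"],r["pixel"])
a=C["scene"]["image"][60:260,200:450]; cv2.imwrite("pics/s3.png",cv2.resize(a,None,fx=3,fy=3))
E
```

```text
t 5.85 ee [0.5888 0.2645 0.3121] yaw_y 62.24 z [-0.004 -0.002 -1.   ] q [ 0.42  0.4   0.1   1.27 -0.    0.91] F [-0.3 -0.8 -3.4] M [ 0.01 -0.02 -0.02] open 0.271 tips 0.0726
scene steel_bar_center 0.76 [319.6, 123.5]
scene seat 0.82 [313.8, 191.4]
top steel_bar_center 0.74 [307.0, 75.8]
top seat 0.69 [295.3, 109.1]
```

View pics/s3.png

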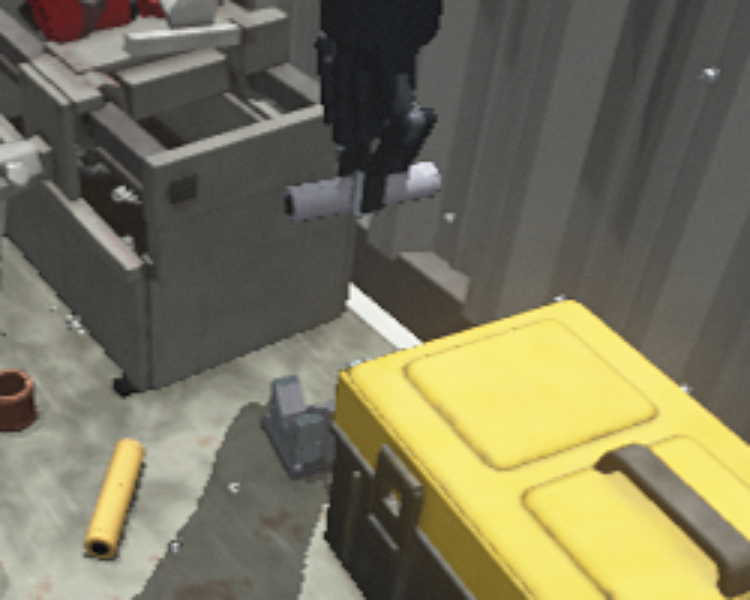

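The crop shows the bar gripped at mid-length and level (ends at (290,200) and (438,180)), above the V-blocks (300,430), with the brass bar untouched at (115,498).

```bash
python3 - <<'E'
from st import *
C={n:eyes.camera(n) for n in("scene","top")}
P={n:{k:np.array(eyes.landmark_of(c,k)[0]["pixel"]) for k in("steel_bar_center","seat")} for n,c in C.items()}
ax=np.array([np.cos(np.radians(-27.9)),np.sin(np.radians(-27.9)),0]); lat=np.array([-ax[1],ax[0],0])
b,_=tri(C["scene"],P["scene"]["steel_bar_center"],C["top"],P["top"]["steel_bar_center"]); s,_=tri(C["scene"],P["scene"]["seat"],C["top"],P["top"]["seat"])
print("bar",b.round(4),_,"seat",s.round(4))
ee=bot.get_obs()["ee_pos"]
g=ee-[0,0,.0634]
for n,c in C.items():
    print(n,"seat on z",onz(c,P[n]["seat"],.055).round(4),"bar on z",onz(c,P[n]["steel_bar_center"],g[2]).round(4),"pred",proj(c,g).round(1),P[n])
for q in(np.array([.590,.264,0]),s): print("ax,lat of ee rel seat",(ee-q)@ax,(ee-q)@lat,"bar rel ee",(b-ee)@ax,(b-ee)@lat)
for n,c in C.items():
    r=eyes.silhouettes(c,"steel_bar")
    if r:
        ys,xs=np.nonzero(r[0]["region"]); v=cv2.fitLine(np.c_[xs,ys].astype(np.float32),cv2.DIST_L2,0,.01,.01).ravel()
        a=proj(c,g+ax*.05)-proj(c,g-ax*.05); print(n,"bar img angle",np.degrees(np.arctan2(v[1],v[0])).round(1),"level pred",np.degrees(np.arctan2(a[1],a[0])).round(1), "extent along",[(np.c_[xs,ys]@v[:2]).min(),(np.c_[xs,ys]@v[:2]).max()],"pred ends",[proj(c,g+ax*t)@v[:2] for t in(-.055,.055)])
E
```

```text
t 6.15 ee [0.5869 0.2641 0.3149] yaw_y 62.52 z [-0.002 -0.001 -1.   ] q [0.42 0.4  0.09 1.27 0.   0.9 ] F [-0.6 -0.5 -2.8] M [-0.04 -0.06 -0.  ] open 0.274 tips 0.0726
bar [0.5853 0.2642 0.2447] 0.0016246858603431303 seat [0.5853 0.2625 0.0725]
scene seat on z [0.6027 0.2733 0.055 ] bar on z [0.5723 0.2575 0.2529] pred [319.1 121.8] {'steel_bar_center': array([317.2, 125.9]), 'seat': array([311.6, 186.8])}
top seat on z [0.5893 0.2616 0.055 ] bar on z [0.584  0.2638 0.2529] pred [307.   75.3] {'steel_bar_center': array([307.5,  77.9]), 'seat': array([298. , 110.3])}
ax,lat of ee rel seat -0.0022214484683515767 -0.0006752806291623694 bar rel ee -0.0020210343803074037 -0.0013519243373126706
ax,lat of ee rel seat 0.0012679329429384702 0.0028233281357200827 bar rel ee -0.0020210343803074037 -0.0013519243373126706
scene bar img angle -9.5 level pred -10.5 extent along [np.float64(269.9131699204445), np.float64(321.20627439022064)] pred ends [np.float64(269.90854218907555), np.float64(318.6874178948493)]
top bar img angle -64.3 level pred -62.4 extent along [np.float64(26.831035912036896), np.float64(70.24746036529541)] pred ends [np.float64(27.27698982899139), np.float64(102.40011194371493)]
```

Call:
{"name": "move_arm", "arguments": {"motion": [{"offset": [0.003, 0, -0.02], "roll": -0.007, "jaw": 0}, {"offset": [0, 0, -0.04], "roll": 0, "jaw": 0}, {"offset": [0, 0, -0.04], "roll": 0, "jaw": 0}, {"offset": [0, 0, -0.04], "roll": 0, "jaw": 0}, {"offset": [0, 0, -0.025], "roll": 0, "jaw": 0}, {"offset": [0, 0, -0.015], "roll": 0, "jaw": 0}, {"offset": [0, 0, 0], "roll": 0, "jaw": 0}, {"offset": [0, 0, 0], "roll": 0, "jaw": 0}]}}

```text
t: 7.35
ee_pos: [0.5916, 0.2648, 0.137]
tool_rot: [0.758, 3.048, 0.001]
contact_force: [0.2, -0.0, -2.4]
opening: 0.274
gripper_force: 79.3
```

```bash
python3 - <<'E'
from st import *
C={n:eyes.camera(n) for n in("scene","top")}
a=C["scene"]["image"][120:240,250:375]; b=C["top"]["image"][70:190,240:365]
cv2.imwrite("pics/s4.png",np.hstack([cv2.resize(x,(400,384),interpolation=cv2.INTER_CUBIC) for x in(a,b)]))
E
```

```text
t 7.35 ee [0.5916 0.2648 0.137 ] yaw_y 62.05 z [ 0.001  0.001 -1.   ] q [ 0.42  0.51 -0.15  0.91  0.    0.91] F [ 0.2 -0.  -2.4] M [ 0.01 -0.01  0.01] open 0.274 tips 0.0726
```

View pics/s4.png

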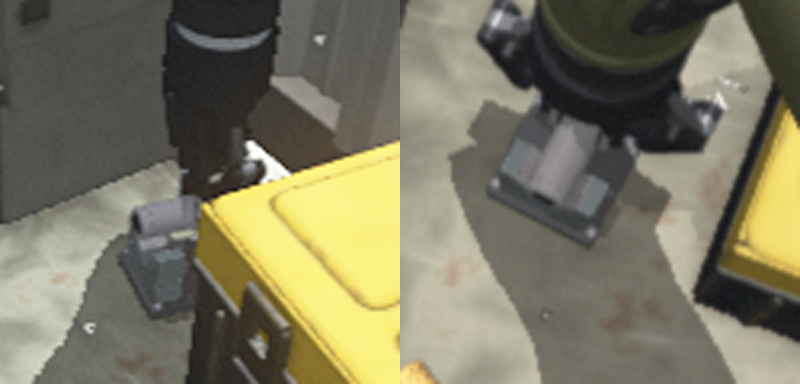

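Left (scene crop): the bar end at (140,220) sits just over the near V-block. Right (top crop): the bar end at (540,190) lies between the near block's two tops (515,165) and (592,200). It is centred over the V, so I'll lower it gently.

Call:
{"name": "move_arm", "arguments": {"motion": [{"offset": [0, 0, -0.005], "roll": 0, "jaw": 0}, {"offset": [0, 0, -0.004], "roll": 0, "jaw": 0}, {"offset": [0, 0, -0.003], "roll": 0, "jaw": 0}, {"offset": [0, 0, -0.001], "roll": 0, "jaw": 0}, {"offset": [0, 0, 0], "roll": 0, "jaw": 0}, {"offset": [0, 0, 0], "roll": 0, "jaw": 0}]}}

```text
t: 8.05
ee_pos: [0.5909, 0.2645, 0.1229]
tool_rot: [-0.759, -3.049, 0.0]
contact_force: [-0.8, -0.6, -2.0]
opening: 0.273
gripper_force: 79.3
```

Call:
{"name": "move_arm", "arguments": {"motion": [{"offset": [0, 0, -0.001], "roll": 0, "jaw": 0}, {"offset": [0, 0, 0], "roll": 0, "jaw": 0}, {"offset": [0, 0, -0.001], "roll": 0, "jaw": 0}, {"offset": [0, 0, 0], "roll": 0, "jaw": 0}]}}

```text
t: 8.45
ee_pos: [0.591, 0.2645, 0.1209]
tool_rot: [0.759, 3.049, 0.0]
contact_force: [0.4, -0.4, -2.1]
opening: 0.271
gripper_force: 79.3
```

Call:
{"name": "move_arm", "arguments": {"motion": [{"offset": [0, 0, -0.001], "roll": 0, "jaw": 0}, {"offset": [0, 0, 0], "roll": 0, "jaw": 0}]}}

```text
t: 8.65
ee_pos: [0.5913, 0.2648, 0.1203]
tool_rot: [0.758, 3.048, 0.002]
contact_force: [0.7, 1.2, -1.4]
opening: 0.275
gripper_force: 79.6
```

Call:
{"name": "move_arm", "arguments": {"motion": [{"offset": [0, 0, -0.001], "roll": 0, "jaw": 0}, {"offset": [0, 0, 0], "roll": 0, "jaw": 0}]}}

```text
t: 8.85
ee_pos: [0.5916, 0.2652, 0.1197]
tool_rot: [0.758, 3.047, 0.003]
contact_force: [-0.5, 2.2, 3.2]
opening: 0.274
gripper_force: 80.1
```

Call:
{"name": "move_arm", "arguments": {"motion": [{"offset": [0, 0, -0.001], "roll": 0, "jaw": 0}, {"offset": [0, 0, 0], "roll": 0, "jaw": 0}]}}

```text
t: 9.05
ee_pos: [0.5919, 0.2654, 0.1192]
tool_rot: [0.758, 3.047, 0.004]
contact_force: [0.3, 3.3, 6.4]
opening: 0.277
gripper_force: 80.5
```

Contact is made, and the right flank is pushing the bar toward +y. I'll shift toward +lateral to share the load.

Call:
{"name": "move_arm", "arguments": {"motion": [{"offset": [0.0005, 0.001, 0], "roll": 0, "jaw": 0}, {"offset": [0, 0, 0], "roll": 0, "jaw": 0}, {"offset": [0, 0, 0], "roll": 0, "jaw": 0}]}}

```text
t: 9.35
ee_pos: [0.5922, 0.2659, 0.1187]
tool_rot: [0.758, 3.047, 0.002]
contact_force: [1.0, 2.4, 5.0]
opening: 0.278
gripper_force: 80.4
```

Call:
{"name": "move_arm", "arguments": {"motion": [{"offset": [0, 0, -0.001], "roll": 0, "jaw": 0}, {"offset": [0, 0, 0], "roll": 0, "jaw": 0}, {"offset": [0, 0, 0], "roll": 0, "jaw": 0}]}}

```text
t: 9.65
ee_pos: [0.5924, 0.2661, 0.1184]
tool_rot: [0.758, 3.047, 0.003]
contact_force: [-0.8, 1.9, 9.9]
opening: 0.274
gripper_force: 81.0
```

```bash
python3 st.py
```

```text
t 9.65 ee [0.5924 0.2661 0.1184] yaw_y 62.06 z [ 0.002  0.002 -1.   ] q [ 0.42  0.53 -0.17  0.87  0.    0.91] F [-0.8  1.9  9.9] M [ 0.36  0.13 -0.  ] open 0.274 tips 0.0726
```

Call:
{"name": "move_arm", "arguments": {"motion": [{"offset": [0.001, 0.002, 0], "roll": 0, "jaw": 0}, {"offset": [0, 0, 0], "roll": 0, "jaw": 0}, {"offset": [0, 0, 0], "roll": 0, "jaw": 0}]}}

```text
t: 9.95
ee_pos: [0.5925, 0.2665, 0.1184]
tool_rot: [0.759, 3.047, -0.003]
contact_force: [-3.7, -4.4, 14.3]
opening: 0.273
gripper_force: 81.4
```

```bash
python3 st.py
```

```text
t 9.95 ee [0.5925 0.2665 0.1184] yaw_y 62.02 z [ 0.001 -0.002 -1.   ] q [ 0.42  0.53 -0.17  0.87 -0.    0.91] F [-3.7 -4.4 14.3] M [-0.78  0.76  0.03] open 0.273 tips 0.0726
```

Call:
{"name": "move_arm", "arguments": {"motion": [{"offset": [0.0005, 0.001, 0], "roll": 0, "jaw": 0}, {"offset": [0, 0, 0], "roll": 0, "jaw": 0}, {"offset": [0, 0, 0], "roll": 0, "jaw": 0}]}}

```text
t: 10.25
ee_pos: [0.5926, 0.2666, 0.1183]
tool_rot: [0.76, 3.047, -0.006]
contact_force: [-5.5, -6.6, 16.8]
opening: 0.277
gripper_force: 81.7
```

```bash
python3 st.py
```

```text
t 10.25 ee [0.5926 0.2666 0.1183] yaw_y 62.0 z [-0.    -0.004 -1.   ] q [ 0.42  0.53 -0.17  0.88 -0.    0.91] F [-5.5 -6.6 16.8] M [-1.33  1.07  0.04] open 0.277 tips 0.0726
```

Call:
{"name": "move_arm", "arguments": {"motion": [{"offset": [-0.0012, -0.0022, 0], "roll": 0, "jaw": 0}, {"offset": [0, 0, 0], "roll": 0, "jaw": 0}, {"offset": [0, 0, 0], "roll": 0, "jaw": 0}, {"offset": [0, 0, 0], "roll": 0, "jaw": 0}]}}

```text
t: 10.65
ee_pos: [0.5924, 0.2663, 0.1184]
tool_rot: [0.759, 3.047, 0.001]
contact_force: [-1.2, 0.3, 11.8]
opening: 0.275
gripper_force: 80.8
```

```bash
python3 st.py
```

```text
t 10.65 ee [0.5924 0.2663 0.1184] yaw_y 62.04 z [ 0.002  0.    -1.   ] q [ 0.42  0.53 -0.17  0.87 -0.    0.91] F [-1.2  0.3 11.8] M [-0.06  0.35 -0.01] open 0.275 tips 0.0726
```

Call:
{"name": "move_arm", "arguments": {"motion": [{"offset": [0, 0, -0.001], "roll": 0, "jaw": 0}, {"offset": [0, 0, 0], "roll": 0, "jaw": 0}, {"offset": [0, 0, 0], "roll": 0, "jaw": 0}, {"offset": [0, 0, 0], "roll": 0, "jaw": 0}]}}

```text
t: 11.05
ee_pos: [0.5924, 0.2663, 0.1184]
tool_rot: [0.758, 3.047, 0.001]
contact_force: [-3.5, 0.3, 17.6]
opening: 0.275
gripper_force: 81.8
```

```bash
python3 - <<'E'
from st import *
C={n:eyes.camera(n) for n in("scene","top")}
for n,c in C.items():
    for k in("steel_bar_center","brass_bar_center","oil_can","coupling"):
        for r in eyes.landmark_of(c,k)[:1]: print(n,k,round(r["p"],2),onz(c,r["pixel"],{"s":.055,"b":.013}.get(k[0],0)).round(3))
a=C["scene"]["image"][120:240,250:375]; b=C["top"]["image"][70:190,240:365]
cv2.imwrite("pics/s5.png",np.hstack([cv2.resize(x,(400,384),interpolation=cv2.INTER_CUBIC) for x in(a,b)]))
E
python3 st.py
```

```text
t 11.05 ee [0.5924 0.2663 0.1184] yaw_y 62.04 z [ 0.002  0.    -1.   ] q [ 0.42  0.53 -0.17  0.87 -0.    0.91] F [-3.5  0.3 17.6] M [-0.33  0.86  0.  ] open 0.275 tips 0.0726
scene steel_bar_center 0.78 [0.585 0.266 0.055]
scene brass_bar_center 0.65 [0.414 0.346 0.013]
scene oil_can 0.58 [ 0.273  0.389 -0.   ]
scene coupling 0.71 [0.42  0.489 0.   ]
top steel_bar_center 0.81 [0.594 0.263 0.055]
top brass_bar_center 0.6 [0.405 0.338 0.013]
top oil_can 0.83 [0.276 0.38  0.   ]
top coupling 0.56 [0.42  0.491 0.   ]
t 11.55 ee [0.5924 0.2663 0.1184] yaw_y 62.04 z [ 0.002  0.    -1.   ] q [ 0.42  0.53 -0.17  0.87 -0.    0.91] F [-2.8 -2.3 17.3] M [-0.34  0.82 -0.06] open 0.274 tips 0.0726
```

View pics/s5.png

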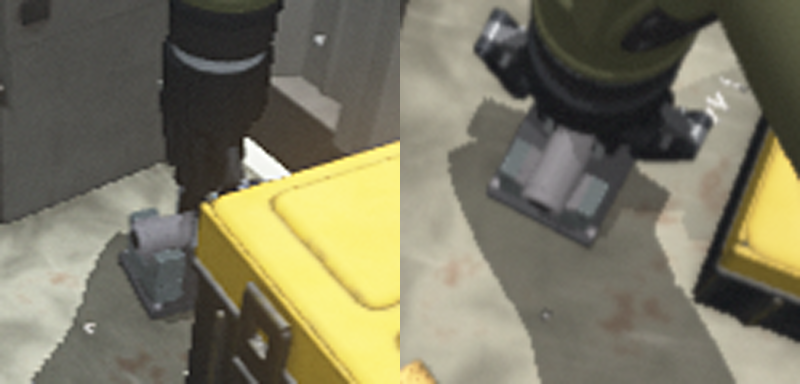

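Left: the bar (150,235) now sits down in the near V. Right: the bar end (545,200) is in the valley and protrudes slightly. The bystanders have not moved. I'll trim out the remaining sideways load.

Call:
{"name": "move_arm", "arguments": {"motion": [{"offset": [-0.0012, -0.0005, 0], "roll": 0, "jaw": 0}, {"offset": [0, 0, 0], "roll": 0, "jaw": 0}, {"offset": [0, 0, 0], "roll": 0, "jaw": 0}, {"offset": [0, 0, 0], "roll": 0, "jaw": 0}, {"offset": [0, 0, 0], "roll": 0, "jaw": 0}]}}

```text
t: 12.05
ee_pos: [0.5922, 0.2662, 0.1184]
tool_rot: [0.758, 3.045, 0.003]
contact_force: [-0.6, 0.3, 13.9]
opening: 0.273
gripper_force: 81.2
```

```bash
python3 - <<'E'
from st import *
c=eyes.camera("top")
ax=np.array([.884,-.468,0]);tcp=o["ee_pos"]
r=eyes.silhouettes(c,"steel_bar")
if r:
    ys,xs=np.nonzero(r[0]["region"]); s=[(onz(c,(x,y),.06)-[.5905,.264,0])@ax for x,y in zip(xs,ys)]; print("bar axial from",min(s))
r=eyes.silhouettes(c,"v_blocks")
if r:
    ys,xs=np.nonzero(r[0]["region"]); s=[(onz(c,(x,y),.01)-[.5905,.264,0])@ax for x,y in zip(xs,ys)]; print("plate axial from",min(s))
E
python3 st.py
```

```text
t 12.05 ee [0.5922 0.2662 0.1184] yaw_y 62.04 z [ 0.004  0.001 -1.   ] q [ 0.42  0.52 -0.17  0.87 -0.    0.91] F [-0.6  0.3 13.9] M [-0.03  0.11  0.06] open 0.273 tips 0.0726
bar axial from -0.055108385814517394
plate axial from -0.051623213826505185
t 12.2 ee [0.5922 0.2662 0.1184] yaw_y 62.04 z [ 0.004  0.001 -1.   ] q [ 0.42  0.52 -0.17  0.87 -0.    0.91] F [-0.1  1.1 12.4] M [0.07 0.13 0.01] open 0.27 tips 0.0726
```

The bar's near end is at -55 mm and the plate's at -52 mm, so the bar is centred. It is pressed with about 13 N, with almost no side load. Handing in.

```bash
python3 -c "
from workcell import bot
print(bot.close_job())"
```

```text
the job is handed in; nothing more can be done
None
```

The steel bar is seated and centred in both V-blocks, held pressed straight down at about 13 N; the job was handed in at about 12 s of the 35 s allowed, with the brass bar, oil can and coupling undisturbed as far as the cameras show.

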